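# Open the step bin for a look inside and ease its lid shut

### The arm

A 6-joint arm with a two-finger parallel gripper is mounted at the origin on the work surface. World frame = base frame: x ahead of the robot, y to its left, z up, the work surface at z = 0. Lengths are in m, angles in degrees, forces in N, time in s.
With the tool pointing down it reaches from about 0.375 to 0.75 m from the base axis. Payload 9 kg.
Tool frame: the origin (TCP) lies where the fingers leave the gripper's body, on its centre line; the fingertips stand 73 mm ahead of it and the grasp point (between the pads) lies 54 mm ahead of it (robot.tip_reach is the distance from the TCP to the fingertips, in m); z points along the fingers, y is the line along which they close (so a half turn about z gives the same grasp; the last joint's range is limited). The gripper opens to 85 mm and grips with 20 to 120 N. Pads are 22 mm wide; open, the fingers measure 114 mm over their backs; the gripper's body (76 mm by 85 mm) begins 54 mm behind the grasp point. The pads swing forward as they close: fully open they stand 13 mm farther back than shut.
Start: joints at [-88.333, 5.964, 5.575, 89.605, 0, 77.527], TCP at [0.147, -0.582, 0.304] pointing down, gripper open.
Joint ranges: [-171.21, 171.21], [-48.23, 106.86], [-62.78, 66.21], [-105.2, 120.99], [-86.42, 89.51], [-180, 180]. Speed limits (degrees/s): [127.2, 127.2, 147.25, 180, 180, 180].

### API

Orientations are given as [roll, pitch, yaw] about the fixed x, y, z axes, in that order (R = Rz(yaw) Ry(pitch) Rx(roll)).
In Python, from plant import robot gives the robot as it stands. Calls block until the motion is done:
- robot.move_pose(position, orientation): joint-space move of the TCP to a pose.
- robot.line_to(position, vel=0.15, rotation=None, guard=None): straight line of the TCP; rotation=None keeps the orientation; vel is the mean speed in m/s. With guard (N) it stops when the force on the tool has changed by that much, and returns True; else False.
- robot.goto_joints(angles): joint-space move.
- robot.set_gripper(opening): finger opening in m; the grip force is fixed at half the most; returns when the fingers have stopped.
- robot.pause(seconds).
- robot.ik(position, orientation): joint angles nearest the present ones, or None.
- robot.observe(): the state.
- robot.grab_frame(name): name is "side" or "top"; returns the picture (420x560x3 uint8, blue, green, red); there is no depth.
- robot.get_calibration(name): a dict with "vertical_fov" (degrees; the focal length in pixels is half the picture's height over the tangent of half this angle, whatever the lens; pixels are square), "cx", "cy" (the principal point, pixels), "k1" (the pictures are not rectified: a ray, as slopes to the right and down, at radius r is drawn at 1 + k1 r^2 times it, then the intrinsics apply), "rvec" (rotation vector, rad) and "tvec" (3), from world to camera coordinates, as OpenCV has them. Camera axes: x right, y down, z forward; pixel columns grow to the right and rows downward; lengths in m; the calibration is good to about 2 mm. A picture is of the moment at which its call begins. get_calibration takes no time and is no camera call.
A pose or a line that the arm cannot do raises robot.IKError and nothing moves.
- robot.job_done(): hands the job in; it is judged then, once.
The state is a dict: "time": time; "q": joint angles; "qvel": joint speeds; "joint_torque": joint torques, N m; "tool_pos": TCP position; "tcp_rot": TCP orientation; "ft_force": force on the tool from outside, world axes, zero at the start; "torque": the same for the moment, N m; "gripper_width": finger opening in m; "gripper_force": force on a finger pad.
Only numpy, scipy, OpenCV 4.12 (cv2) and the standard library are available. Lean on these libraries where they do the work, as an engineer would, in place of code of your own. Each camera call takes 0.05 s, during which the arm holds its last target. There are 200 camera calls.

### The job

Open the blue step bin on the counter so that we can see how full it is: press its pedal all the way down from above with the fingertips, keep the lid wide open for about three seconds, then let the pedal come up slowly under your fingers so that the lid sinks gently shut and does not slam, and come away. Work the lid only by the pedal, without touching the lid; do not grip, lift, shove or tip the bin, and leave the other things where they stand.

Things in the scene. Friction and masses are not known exactly. Their poses are not given: they have to be found in the camera images.
- bin: the step bin: blue round 4-litre pedal bin, black base, standing loose on the counter (2 to 3 kg). 190 mm across (base 196 mm), 225 mm high to the rim, 253 mm with the lid shut. Origin at the centre of its underside, z up; its front, with the pedal, faces its own -x; the lid hinge is at its rear (+x). Much over 30 N on the pedal, or a hard sideways push, tips or slides it
- pedal_pad (a point): centre of the top face of the pedal's black rubber pad, low at the bin's front. Pad 50 mm (along the bin's x) by 80 mm (y), 8 mm thick, level at rest. At rest this point is at x -155, y 0, z 48 mm in the bin's frame; pressed fully down, z 21 mm; it moves with the pedal, nearly straight down. The bin's upright wall is 60 mm behind it: lean the tool outwards to keep clear
- pedal_hinge (a joint): pedal angle, rad: 0 up (at rest), 0.28 fully down (stop). Pivot along the bin's y at x -60, z 34 mm in the bin's frame. Held up only by the lid's weight: pressing at the pad's centre takes about 6 to 11 N at first, falling to 2 or 3 N near the bottom; let go, it flies up and the lid slams
- lid: the black domed round lid, 196 mm across, 26 mm thick. Origin on its hinge, at x +106, z 232 mm in the bin's frame; it reaches from there over the bin, and its front edge swings up and back. The robot must not touch it
- lid_hinge (a joint): the lid's angle, rad: 0 shut, 1.31 wide open (stop). Linked to the pedal by a push rod at the rear: always 4.68 times the pedal angle, both ways, so 1 mm of pad travel is about 0.05 rad of lid
- pedal: the pedal with its arm and rubber pad; origin on its pivot (see pedal_hinge). To be pressed from above on the pad
- jar: bystander: clear glass jar of wooden plugs with an aluminium screw lid, 84 mm across, 134 mm high. Origin at the centre of its underside. Must stay where it is
- bowls: bystander: stack of two nested plastic bowls, yellow in white, 128 mm across, 66 mm high. Origin at the centre of its underside. Must stay where it is
- scoop: bystander: aluminium scoop lying on its back, about 240 mm long, 84 mm wide, 84 mm high, handle towards its -x; origin under the trough, 55 mm ahead of its back plate. Must stay where it is
- clamp: bystander: small steel bar clamp lying flat and gripping a wooden dowel (22 mm thick, 220 mm long, along its y from -30 to +190 mm); bar 190 mm along its x, 24 mm high; origin under the dowel, between the jaws. Must stay where it is
- brush: bystander: flat hand brush about 200 mm long lying along its own x, handle to -x. Origin at the centre of its underside. Must stay where it is
- carton: bystander: small cardboard carton, 100 x 75 x 50 mm. Origin at the centre of its underside. Must stay where it is
- tape: bystander: yellow tape measure, 68 x 34 x 62 mm. Origin at the centre of its underside. Must stay where it is

How it is judged (in metres and radians):
On the way, in this order (a step that is already met when the one before it is completed fails the run):
1. the pedal is held down by the fingers with the lid wide open (over 1.14 rad, 65 degrees) for two seconds (value of joint lid_hinge above 1.14 rad and contact force between the fingers and pedal above 0.3 N), for 2 s.
2. the lid is shut again (value of joint lid_hinge below 0.03 rad), for 0.2 s.
At the end, for the whole second after the job is handed in: The lid is shut (under 0.03 rad) and still, the pedal is up, the bin stands upright within 15 mm of where it was, and every other thing is within 15 mm of where it was (value of joint lid_hinge below 0.03 rad and value of joint pedal_hinge below 0.01 rad and velocity of joint lid_hinge between -0.1 and 0.1 rad/s and distance of each of bin, jar, bowls, scoop, clamp, brush, carton, tape from where it was at the start of the episode below 0.015 m and angle between bin's own z axis and vertical below 0.05 rad); the robot touches nothing.
It fails at once if the lid slams or drops: it closes faster than 1.2 rad/s in its last 0.3 rad, or faster than 2.5 rad/s anywhere (velocity of joint lid_hinge below -2.5 rad/s or (value of joint lid_hinge below 0.3 rad and velocity of joint lid_hinge below -1.2 rad/s)).
It fails at once if the robot touches the lid (contact force between any of the fingers, the arm and lid above 0.5 N).
It fails at once if the bin is lifted, shoved or tipped (over 15 mm or 0.1 rad) (distance of bin from where it was at the start of the episode above 0.015 m or angle between bin's own z axis and vertical above 0.1 rad).
It fails at once if another thing is moved or lifted (over 15 mm) (distance of any of jar, bowls, scoop, clamp, brush, carton, tape from where it was at the start of the episode above 0.015 m).
It also fails if it takes over 58 s, if anything falls off the work surface, if the arm or the gripper's body presses on something with over 40 N, if the wrist force passes 120 N, or if a joint passes its speed limit or range.

## Working session

There is one attempt and no reset: what is moved stays moved. The work goes in short steps, each a Python script; the robot and the scene stay as the last script left them, time stands still between calls to the robot, and variables do not carry over. Pictures are saved under pics/ and viewed, at most 10 in all, crops included, and the job is handed in when it is done.

```bash
mkdir -p pics; ls
cat > h.py <<'E'
import numpy as np, cv2
from plant import robot
def cam(n):
    c=robot.get_calibration(n); f=210/np.tan(np.radians(c["vertical_fov"])/2)
    return c,f,cv2.Rodrigues(np.array(c["rvec"],float))[0],np.array(c["tvec"],float).ravel()
def onz(n,u,v,z):
    c,f,R,t=cam(n); d=np.array([(u-c["cx"])/f,(v-c["cy"])/f]); s=d.copy()
    for _ in range(30): s=d/(1+c["k1"]*(s@s))
    r=R.T@np.array([*s,1]); o=-R.T@t; return o+r*(z-o[2])/r[2]
def proj(n,P):
    c,f,R,t=cam(n); p=np.atleast_2d(P)@R.T+t; s=p[:,:2]/p[:,2:]
    s=s*(1+c["k1"]*(s**2).sum(1,keepdims=True)); return s*f+[c["cx"],c["cy"]]
E
python3 - <<'E'
from h import *
for n in("top","side"):
    im=robot.grab_frame(n); cv2.imwrite(f"pics/{n}0.png",cv2.resize(im,(784,588)))
    cv2.imwrite(f"{n}0raw.png",im); c,f,R,t=cam(n); print(n,f,c["k1"],-R.T@t)
print(robot.observe()["tcp_rot"],robot.observe()["time"])
E
```

```text
pics
top 526.5013229227385 0.017800813422775025 [0.41848084 0.01323849 1.53692573]
side 518.814128487229 -0.009754821093035257 [ 1.70304648 -0.17326764  1.46892219]
[-1.79933084e+02 -1.41460316e-02  1.41390271e+01] 0.1
```

View pics/top0.png

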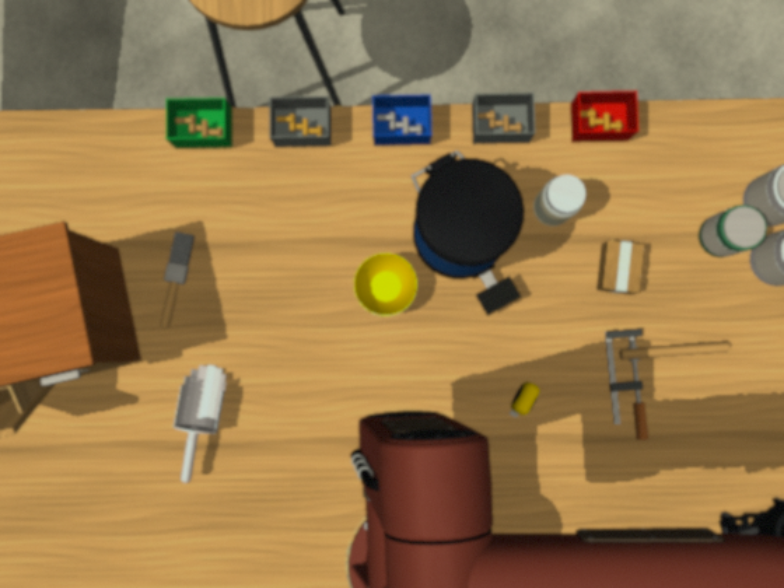

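View pics/side0.png

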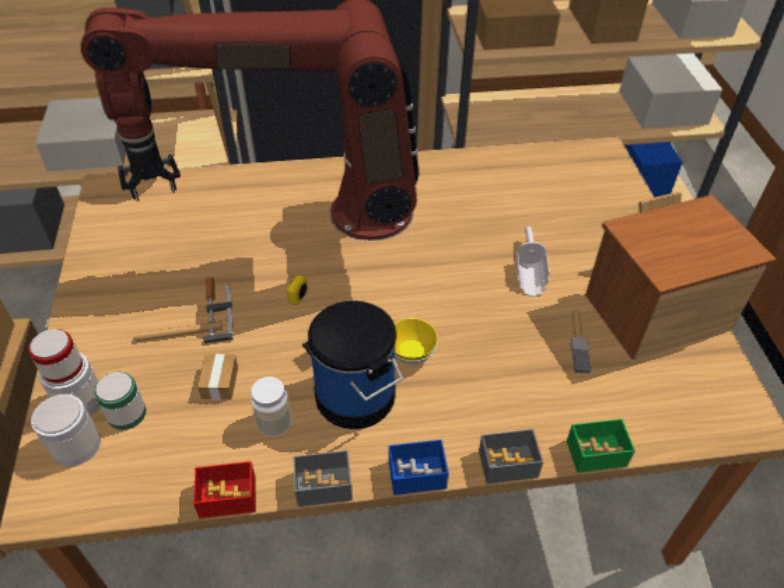

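The top view shows the pedal pad at about (498,295) and the lid centre at (470,212) in the 784-wide picture. In the side view the bin is at (353,365), and the pad is mostly hidden. I'll crop the top view closer.

Run:
```python
from h import *
im=cv2.imread("top0raw.png")[105:230,240:400]
cv2.imwrite("pics/c.png",cv2.resize(im,None,fx=4.8,fy=4.8,interpolation=cv2.INTER_CUBIC))
```

```text
(no output)
```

View pics/c.png

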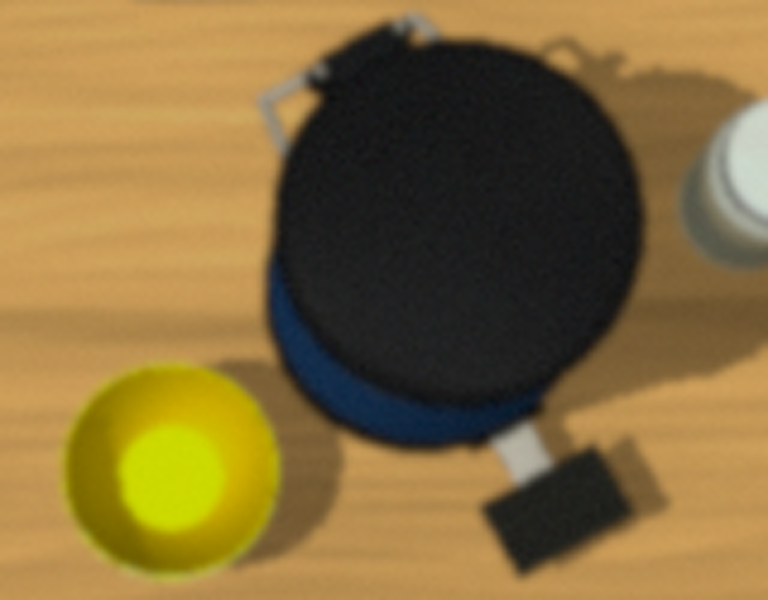

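Pad corners in the crop: (485,508), (598,447), (632,508), (521,576). Lid disc centre is at about (460,222).

Run:
```python
from h import *
f=lambda a,b,z:onz("top",240+(a+.5)/4.8-.5,105+(b+.5)/4.8-.5,z)
cs=[f(a,b,.048) for a,b in[(485,508),(598,447),(632,508),(521,576)]]
p=np.mean(cs,0); l=f(460,222,.235)
print(np.round(cs,3),p)
for a,b in[(0,1),(1,2),(3,2),(0,3)]:
    d=cs[b]-cs[a]; print(np.linalg.norm(d),np.degrees(np.arctan2(d[1],d[0])))
d=l-p;print(l,np.linalg.norm(d[:2]),np.degrees(np.arctan2(d[1],d[0])))
# candidate IK
yaw=np.arctan2(d[1],d[0])
from scipy.spatial.transform import Rotation as Ro
x=np.array([np.cos(yaw),np.sin(yaw),0])
for lean in(0,10,20,30):
  t=np.radians(lean); z=np.sin(t)*x+np.array([0,0,-np.cos(t)])
  for s in(1,-1):
    y=s*np.cross([0,0,1],x); R=Ro.from_matrix(np.c_[np.cross(y,z),y,z])
    tip=p.copy()-.004*x; tcp=tip-z*robot.tip_reach
    for h in(0.1,0.0,-.027): 
      q=robot.ik(list(tcp+[0,0,h]),list(R.as_euler("xyz",degrees=True)))
      print(lean,s,h,None if q is None else np.round(q,0))
print(robot.tip_reach)
```

```text
[[ 0.539 -0.147  0.048]
 [ 0.574 -0.215  0.048]
 [ 0.537 -0.234  0.048]
 [ 0.498 -0.167  0.048]] [ 0.5368013  -0.19062418  0.048     ]
0.07629611814841232 -62.58037184169212
0.04121045681476137 -152.46818178717132
0.07721484185976273 -59.527976286633695
0.045327857208587334 -153.50123491748616
[ 0.67319968 -0.1174385   0.235     ] 0.1547923171502153 28.21615184661532
0 1 0.1 [-33.   0.  -9.  81.   0. -61.]
0 1 0.0 [-33.   3. -17.  70.   0. -61.]
0 1 -0.027 [-33.   4. -18.  67.   0. -61.]
0 -1 0.1 [-33.   0.  -9.  81.   0. 119.]
0 -1 0.0 [-33.   3. -17.  70.   0. 119.]
0 -1 -0.027 [-33.   4. -18.  67.   0. 119.]
10 1 0.1 [-38.  -7. -17.  76.   9. -66.]
10 1 0.0 [-38.  -4. -24.  66.   9. -66.]
10 1 -0.027 [-38.  -3. -26.  63.   9. -66.]
10 -1 0.1 [-38.  -7. -17.  76.   9. 114.]
10 -1 0.0 [-38.  -4. -24.  66.   9. 114.]
10 -1 -0.027 [-38.  -3. -26.  63.   9. 114.]
20 1 0.1 [-44. -14. -24.  73.  19. -71.]
20 1 0.0 [-44. -10. -31.  62.  19. -71.]
20 1 -0.027 [-44.  -8. -33.  59.  19. -71.]
20 -1 0.1 [-44. -14. -24.  73.  19. 109.]
20 -1 0.0 [-44. -10. -31.  62.  19. 109.]
20 -1 -0.027 [-44.  -8. -33.  59.  19. 109.]
30 1 0.1 [-49. -18. -30.  71.  29. -76.]
30 1 0.0 [-49. -14. -37.  60.  29. -76.]
30 1 -0.027 [-49. -12. -38.  56.  29. -76.]
30 -1 0.1 [-49. -18. -30.  71.  29. 104.]
30 -1 0.0 [-49. -14. -37.  60.  29. 104.]
30 -1 -0.027 [-49. -12. -38.  56.  29. 104.]
0.0726
```

```bash
cat >> h.py <<'E'
from scipy.spatial.transform import Rotation as Ro
PAD=np.array([.5368,-.1906,.048]); YAW=np.radians(28.2); X=np.array([np.cos(YAW),np.sin(YAW),0])
L=np.radians(20); Z=np.sin(L)*X-np.array([0,0,np.cos(L)]); Y=np.cross([0,0,1],X)
E=Ro.from_matrix(np.c_[np.cross(Y,Z),Y,Z]).as_euler("xyz",degrees=True)
def tcp(h,dx=.004):  # tip centre h above the rest pad, dx towards the bin
    return list(PAD+X*dx+[0,0,h]-Z*robot.tip_reach)
E
python3 - <<'E'
from h import *
robot.set_gripper(0.0)
print(robot.tip_reach)
robot.move_pose(tcp(.12),list(E)); robot.line_to(tcp(.035),vel=.08)
o=robot.observe(); print(o["time"],o["tool_pos"],o["ft_force"],o["gripper_width"])
tip=np.array(o["tool_pos"])+Z*robot.tip_reach
for n in("side","top"):
    im=robot.grab_frame(n); u,v=proj(n,tip)[0].astype(int); print(n,u,v)
    a,b=max(u-70,0),max(v-55,0); cv2.imwrite(f"pics/{n}1.png",cv2.resize(im[b:b+110,a:a+140],None,fx=5,fy=5,interpolation=cv2.INTER_CUBIC)); print(a,b,proj(n,PAD))
E
```

```text
0.0726
4.2667 [ 0.51872993 -0.20068738  0.15189877] [ 0.12100798 -0.25165579  0.13767359] 4.628768031004937e-05
side 227 239
157 184 [[227.9233748  244.92285832]]
top 357 208
287 153 [[356.05924436 210.78978533]]
```

View pics/side1.png

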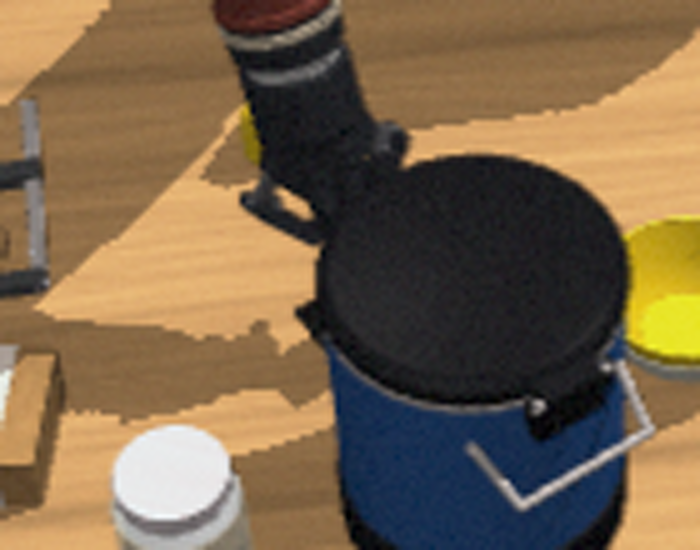

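View pics/top1.png

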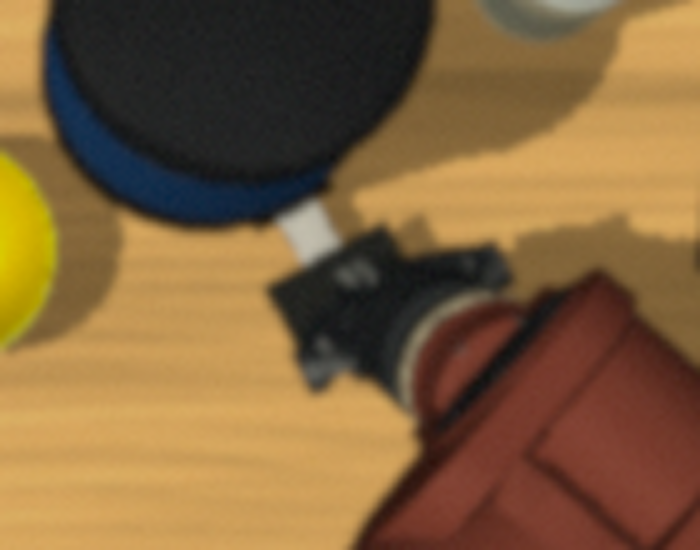

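The side view shows the gripper well clear of the lid. In the top view the closed tips, at about (355,270), sit centred over the pad, so I'll press now.

Run:
```python
from h import *
f0=np.array(robot.observe()["ft_force"])
def st(h):
    o=robot.observe(); F=np.array(o["ft_force"])-f0; tip=np.array(o["tool_pos"])+Z*robot.tip_reach
    print(f"{o['time']:.2f} h={h*1e3:.1f} tipz={tip[2]*1e3:.1f} F={np.round(F,1)}"); return F[2]
robot.line_to(tcp(.010),vel=.05); st(.010)
for h in(.004,.001,-.002,-.006,-.012,-.018,-.022): robot.line_to(tcp(h),vel=.02); st(h)
h=-.022
while h>-.032:
    h-=.001; robot.line_to(tcp(h),vel=.01); robot.pause(.1)
    if st(h)>12: break
open("h.txt","w").write(str(h))
im=robot.grab_frame("side"); cv2.imwrite("pics/side2.png",cv2.resize(im[150:330,120:360],None,fx=3,fy=3))
```

```text
5.02 h=10.0 tipz=57.9 F=[0.  0.1 1.5]
5.47 h=4.0 tipz=51.9 F=[-0.9  0.1  0.3]
5.77 h=1.0 tipz=49.9 F=[-4.3  1.   9.1]
6.07 h=-2.0 tipz=47.0 F=[-3.7  1.   8.8]
6.42 h=-6.0 tipz=42.9 F=[-4.6 -0.8  8.2]
6.87 h=-12.0 tipz=36.6 F=[-4.6 -1.5  6.4]
7.32 h=-18.0 tipz=30.4 F=[-1.7 -2.6  4.2]
7.67 h=-22.0 tipz=25.9 F=[-2.   0.2  3.1]
8.02 h=-23.0 tipz=24.9 F=[-0.8  1.3  2.5]
8.37 h=-24.0 tipz=23.9 F=[-0.   1.8  2.2]
8.72 h=-25.0 tipz=22.9 F=[ 0.2 -0.2  1.2]
9.07 h=-26.0 tipz=22.5 F=[-3.4  3.1  6. ]
9.42 h=-27.0 tipz=22.3 F=[-9.   2.2 15. ]
```

View pics/side2.png

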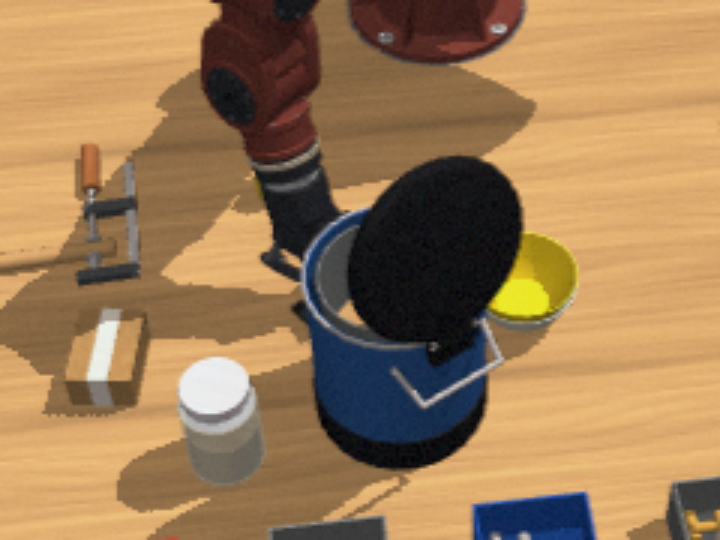

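The lid stands wide open and the pedal is on its stop: force has risen to 15 N. Next I'll hold, then release slowly.

Run:
```python
from h import *
def st(h):
    o=robot.observe(); print(f"{o['time']:.2f} h={h*1e3:.1f} F={np.round(o['ft_force'],1)}")
robot.pause(3); st(-.027)
for h in(-.024,-.018,-.012,-.006,0,.004,.008): robot.line_to(tcp(h),vel=.004); st(h)
robot.line_to(tcp(.10,-.03),vel=.06); robot.line_to(tcp(.16,-.08),vel=.1); robot.pause(1); st(.16)
im=robot.grab_frame("side"); cv2.imwrite("pics/side3.png",cv2.resize(im,(784,588)))
a=cv2.imread("side0raw.png"); d=cv2.absdiff(a,im).max(2)[200:310,215:300]; print("bin diff",d.mean(),d.max())
```

```text
12.47 h=-27.0 F=[-8.2  1.6 13.9]
13.37 h=-24.0 F=[-1.3 -0.7  2.5]
15.02 h=-18.0 F=[-4.  -1.1  3.7]
16.67 h=-12.0 F=[-6.2 -2.4  6.2]
18.32 h=-6.0 F=[-6.7 -2.9  7.7]
19.97 h=0.0 F=[-3.5  0.2  8.1]
21.12 h=4.0 F=[0.9 0.7 0.3]
22.27 h=8.0 F=[-0.3 -0.5  0.1]
25.98 h=160.0 F=[-0.3 -0.2 -0.4]
bin diff 11.347700534759358 104
```

View pics/side3.png

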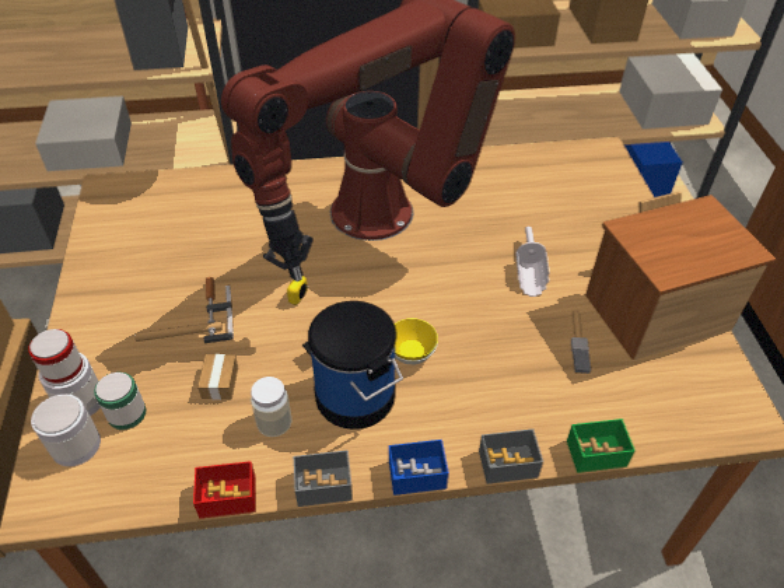

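The lid is shut, the bin and every other object stand where they were, and the arm is clear above everything.

```bash
python3 -c "
from plant import robot
print(robot.job_done())"
```

```text
the job is handed in; nothing more can be done
None
```

I handed the job in: the pedal was pressed to its stop, the lid held wide open for over three seconds and lowered slowly shut, and in the last picture nothing else appears to have moved (no verdict was returned).

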